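# Load the drilling jig by pushing

## Task

On the dark drilling jig, push the aluminium block along the plate until it sits fully home in the corner, one side flat against the long blue fence and one end against the short blue stop, with the red slide pushed up against its other end so that it cannot shift. The block must not be lifted or tipped. Leave the brass pin, the jar and the screwdriver where they are, and finish with the robot clear of everything.

Things in the scene. Friction and masses are not known exactly. Their poses are not given: they have to be found in the camera images.
- jig: Fixed jig, turned up to 0.3 rad: dark steel plate 240 (x) by 400 (y) by 12 mm; origin at its underside's centre, on the table. Its long blue fence stands along the +x side, working face at jig x = 80 mm, from jig y -115 to 185. Its short blue end stop has its working face at jig y = 160 mm, from jig x -5 to 65. Both rise 26 mm above the plate.
- block: Loose aluminium block on the jig plate, 100 (x) by 110 (y) by 30 mm high, about 0.75 kg, solid, with a flat brass bush 44 mm across in the middle of its top. Origin: centre of its underside. Starts some 35 to 65 mm short of fence and stop, within 0.2 rad of the jig's axes. Slides with under 10 N. Fully home, its origin is at jig (30, 105, 12) mm and its axes lie along the jig's.
- slide (a joint): Position of the red slide, m: grows as the slide goes along jig +y, towards the end stop. It moves with about 3 N, stays where it is left, and has free travel from 0 to 0.135. It touches the fully home block at 0.110. Starts between 0 and 0.02.
- slide_back (a point): Centre of the red slide's upright rear face, which looks to jig -y (push here towards jig +y), 15 mm above the plate. The slide is 50 mm wide (jig x), 60 mm long (jig y), its top 29 mm above the plate, its middle line at jig x = 30 mm; its front face, which meets the block, is 60 mm further along +y.
- pin: Bystander: loose brass headed pin standing upright on the jig plate near its near (-x), -y corner, 32 mm across the head, 42 mm high; origin at the centre of its foot.
- jar: Bystander: loose small white jar with a blue cap on the bench beyond the end-stop end of the jig, 56 mm across, 75 mm high; origin at the centre of its underside.
- driver: Bystander: loose screwdriver lying on the bench beyond the other (-y) end of the jig, about 200 mm long along its x, under 35 mm high; origin at mid-length on its underside.

How it is judged:
By the outcome, as a careful person would: the job done as asked, in the order asked, and still so for the second after the job is handed in, with the robot touching nothing.
It also fails if it takes over 48 s, if anything falls off the work surface, if the arm or the gripper's body presses on something with over 40 N, if the wrist force passes 120 N, or if a joint passes its speed limit or range.

## Robot

A 6-joint arm with a two-finger parallel gripper is mounted at the origin on the work surface. World frame = base frame: x ahead of the robot, y to its left, z up, the work surface at z = 0. Lengths are in m, angles in rad, forces in N, time in s.
With the tool pointing down it reaches from about 0.25 to 0.725 m from the base axis. Payload 4 kg.
Tool frame: the origin (TCP) lies between the finger pads; the fingertips stand 17 mm ahead of it and the grasp point (between the pads) lies 2 mm behind it; z points along the fingers, x is the direction in which the jaws open and shut, and the axes are right-handed (so a half turn about z gives the same grasp; the last joint's range is limited). The gripper opens to 85 mm and grips with 20 to 120 N. Pads are 22 mm wide; open, the fingers measure 114 mm over their backs; the gripper's body (76 mm by 85 mm) begins 54 mm behind the grasp point. The pads swing forward as they close: fully open they stand 13 mm farther back than shut.
Start: joints at [-1.172, 0.241, 0.005, 1.335, 0, 1.571], TCP at [0.194, -0.461, 0.248] pointing down, gripper open.
Joint ranges: [-2.72, 2.72], [-1.05, 1.87], [-1.09, 1.28], [-1.99, 2.15], [-1.42, 1.44], [-3.14, 3.14]. Speed limits (rad/s): [2.79, 2.79, 3.14, 3.14, 3.14, 3.14].

## Interface

Orientations are given as a unit quaternion [x, y, z, w].
In Python, from workcell import telemetry, cams, workorder gives the robot as it stands. The module is installed in compiled form; this text tells all that it offers.
- The arm moves only by the tool apply_moves, never from a script. Its argument "moves" is a list that holds one entry, the list of rows, each a list of 4 numbers: the shift along the tool's x, y, z in mm, then the turn about the tool's z in degrees. A call has exactly 10 rows; each row shifts and turns the pose as measured when the row begins, along the tool's axes as they then stand; what a row does not reach is not made up. A row lasts 1/10 s, in which the tool goes at most 50 mm and 8.59 degrees, less where a joint would pass 70% of its speed; a pose out of reach is approached as far as the arm can. A call with a gripper value outside its range is refused whole. "hand" is the gripper's target within -1 to 1 (fully open at 1, half-way at 0, shut at -1), set as the call begins (left out, the last holds). The fingers move at their own pace and stop on an object; the grip force is fixed at half the most. Time passes only in rows, so rows that do not move let the fingers close, or fill a call up. It gives the time, the measured TCP pose, the force and the opening at its end, in the units of the state.
- telemetry.get_obs(): the state, without advancing time (a new reading comes with each control period).
- cams.camera(name): name is "side" or "top"; returns a dict with "color" (480x640x3 uint8, red, green, blue), "fovy" (degrees; the focal length in pixels is half the picture's height over the tangent of half this angle, whatever the lens; pixels are square), "cx", "cy" (the principal point, pixels), "k1" (the pictures are not rectified: a ray, as slopes to the right and down, at radius r is drawn at 1 + k1 r^2 times it, then the intrinsics apply), "camera_from_world" (4x4, takes a point from world to camera coordinates). Camera axes: x right, y down, z forward; pixel columns grow to the right and rows downward; lengths in m; the calibration is good to about 2 mm. A picture is of the moment at which its call begins. There is no depth.
- workorder.job_done(): hands the job in, once; it reports no verdict.
The state is a dict: "clock": time; "joint_pos": joint angles; "joint_vel": joint speeds; "tau": joint torques, N m; "eef_pos": TCP position; "tool_rot": TCP orientation; "ft_force": force on the tool from outside, world axes, zero at the start; "ft_torque": the same for the moment, N m; "grip_width": finger opening in m.
Only numpy, scipy, OpenCV 4.12 (cv2) and the standard library are available. Lean on these libraries where they do the work, as an engineer would, in place of code of your own. Each camera call takes 0.05 s, during which the arm holds its last target. There are 200 camera calls.

## Working session

There is one attempt and no reset: what is moved stays moved. The work goes in short steps, Python scripts to look and compute and a tool call to move; the robot and the scene stay as the last step left them, time stands still between calls to the robot, and variables do not carry over. Pictures are saved under pics/ and viewed, about 8 in all and at most 12, crops included, and the job is handed in when it is done.

Besides the shell and the picture viewer there is one more tool, called as a command line: name --argument value ..., lists and objects as JSON in quotes. apply_moves: Moves the arm, as the interface text tells. Its arguments: {"type":"object","properties":{"moves":{"type":"array"},"hand":{"type":"number"}},"required":["moves"]}

```bash
mkdir -p pics && cat > h.py <<'E'
import numpy as np, cv2
from workcell import telemetry, cams, workorder
def cam(n):
    c=cams.camera(n); f=240/np.tan(np.radians(c["fovy"])/2)
    c["K"]=np.array([[f,0,c["cx"]],[0,f,c["cy"]],[0,0,1]]); c["D"]=np.array([c["k1"],0,0,0,0.])
    return c
def ray(c,px,z):
    p=cv2.undistortPoints(np.array(px,float).reshape(-1,1,2),c["K"],c["D"]).reshape(-1,2)
    T=np.array(c["camera_from_world"]); R,t=T[:3,:3],T[:3,3]; o=-R.T@t
    d=np.c_[p,np.ones(len(p))]@R
    return (o+d*((z-o[2])/d[:,2])[:,None])
def proj(c,P):
    T=np.array(c["camera_from_world"])
    return cv2.projectPoints(np.array(P,float).reshape(-1,1,3),cv2.Rodrigues(T[:3,:3])[0],T[:3,3],c["K"],c["D"])[0].reshape(-1,2)
def save(c,n): cv2.imwrite("pics/"+n,c["color"][:,:,::-1])
E
python3 - <<'E'
from h import *
for n in("top","side"):
    c=cam(n); save(c,n+"0.png"); T=np.array(c["camera_from_world"]); print(n,c["fovy"],c["k1"],-T[:3,:3].T@T[:3,3])
o=telemetry.get_obs();print(o)
E
```

```text
top 46.50722755286567 0.02094228108235009 [0.36958427 0.00297418 0.94820676]
side 53.94565221569966 -0.10869822394337135 [ 0.45684504 -0.70714506  0.58923985]
{'clock': 0.1, 'joint_pos': array([-1.17199320e+00,  2.41317562e-01,  3.85763020e-03,  1.33519068e+00,
       -4.99728202e-06,  1.57081805e+00]), 'joint_vel': array([ 0.00044583, -0.00057098,  0.0052083 , -0.0010091 , -0.00274089,
        0.00052618]), 'tau': array([ 1.68001293e-04, -3.73137403e+01,  2.53010935e+01,  1.09074658e-02,
        5.03254705e-05,  1.03648912e-05]), 'eef_pos': array([ 0.19395037, -0.46027454,  0.24751147]), 'tool_rot': array([ 8.33154984e-01, -5.53038798e-01, -7.73847700e-04, -5.10648113e-04]), 'ft_force': array([0.25939558, 1.6386282 , 0.17883276]), 'ft_torque': array([ 0.02861313,  0.02222753, -0.04419697]), 'grip_width': 0.08544938670821477}
```

View pics/top0.png

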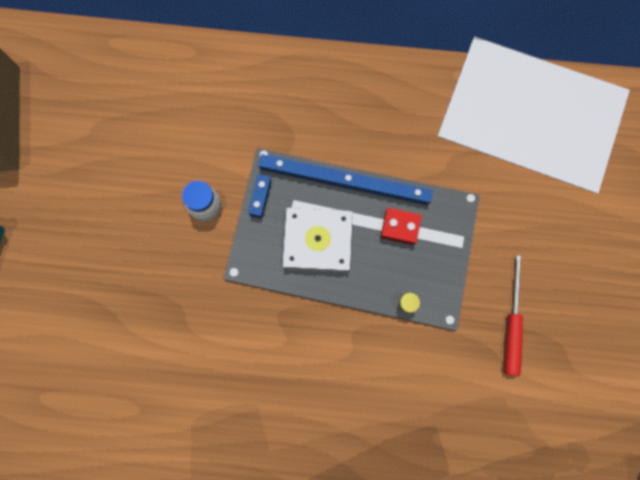

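View pics/side0.png

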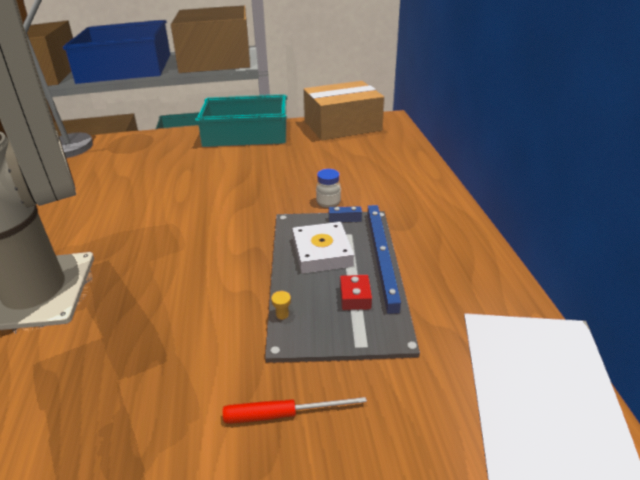

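```bash
cat > meas.py <<'E'
from h import *
def big(m):
    cs=cv2.findContours(m,cv2.RETR_EXTERNAL,cv2.CHAIN_APPROX_NONE)[0]
    return max(cs,key=cv2.contourArea).reshape(-1,2)
def rect(c,m,z):
    P=ray(c,big(m),z)[:,:2]*1000
    r=cv2.minAreaRect(P.astype(np.float32)); b=cv2.boxPoints(r); return r,b
def masks(c):
    h=cv2.cvtColor(c["color"],cv2.COLOR_RGB2HSV); H,S,V=[h[...,i].astype(int) for i in range(3)]
    roi=np.zeros(H.shape,bool); roi[140:340,215:490]=1
    u=lambda m:(m&roi).astype(np.uint8)*255
    k=np.ones((17,17),np.uint8)
    return dict(plate=cv2.morphologyEx(u((S<90)&(V<115)),cv2.MORPH_CLOSE,np.ones((5,5),np.uint8)),blue=u((abs(H-110)<15)&(S>130)),
      red=u(((H<6)|(H>172))&(S>150)&(V>80)),yel=u((abs(H-27)<7)&(S>90)),
      block=cv2.morphologyEx(u(((S<60)&(V>150))|((abs(H-27)<7)&(S>90))),cv2.MORPH_CLOSE,np.ones((7,7),np.uint8)))
def yaw(b,ref):  # direction of sides mod 90 near ref
    e=b[1]-b[0]; a=np.degrees(np.arctan2(e[1],e[0])); return (a-ref+45)%90-45+ref
if __name__=="__main__":
    c=cam("top"); m=masks(c)
    cnt=big(m["plate"]); P=ray(c,cnt,0.012)[:,:2]*1000
    r=cv2.minAreaRect(P.astype(np.float32)); print("plate",r,yaw(cv2.boxPoints(r),-12))
    r,b=rect(c,m["blue"],0.038); print("fence",r,yaw(b,-12),b.round().tolist())
    bm=cv2.morphologyEx(m["block"],cv2.MORPH_OPEN,np.ones((21,21),np.uint8)); r,b=rect(c,bm,0.042); print("block",r,yaw(b,-3),b.round().tolist())
    r,b=rect(c,m["red"],0.041); print("slide",r,yaw(b,-12))
    for q in cv2.findContours(m["yel"],cv2.RETR_EXTERNAL,cv2.CHAIN_APPROX_NONE)[0]:
        (x,y),rr=cv2.minEnclosingCircle(q)
        if rr>5: print("yel",x,y,rr,ray(c,[[x,y]],0.042)*1000,ray(c,[[x,y]],0.054)*1000)
E
python3 meas.py
```

```text
plate ((574.0579833984375, -43.7261962890625), (396.0819091796875, 239.01370239257812), 83.31970977783203) -6.6802864
fence ((667.0020751953125, -19.141876220703125), (297.1495666503906, 26.43921661376953), 83.2909927368164) -6.708996 [[637.0, -165.0], [663.0, -168.0], [697.0, 127.0], [671.0, 130.0]]
block ((563.4501342773438, 16.45525360107422), (108.51758575439453, 111.0576171875), 2.579871654510498) 2.5798569 [[507.0, 69.0], [512.0, -41.0], [620.0, -37.0], [615.0, 74.0]]
slide ((595.1624755859375, -120.15113830566406), (58.752681732177734, 50.8626594543457), 83.2237548828125) -6.7762527
yel 409.5 302.5 10.12432861328125 [[ 468.42676443 -142.71049693   42.        ]] [[ 467.11789098 -140.78133881   54.        ]]
yel 317.4545593261719 238.0 12.13296127319336 [[559.61218983  16.22698899  42.        ]] [[557.09583796  16.05149515  54.        ]]
```

apply_moves --moves '[[[-28, -37, 0, 0], [-28, -37, 0, 0], [-28, -37, 0, 0], [-28, -37, 0, 0], [-28, -37, 0, 0], [-28, -37, 0, 0], [-28, -37, 0, 0], [-28, -37, 0, 0], [-28, -37, 0, 0], [-28, -37, 0, 0]]]' --hand 0

```text
clock: 1.15
eef_pos: [0.4324, -0.0499, 0.2452]
tool_rot: [0.829, -0.559, -0.001, -0.0]
ft_force: [0.3, -0.8, -0.2]
grip_width: 0.0431
```

apply_moves --moves '[[[0, 0, 0, -8.5], [0, 0, 0, -8.5], [0, 0, 0, -8.5], [0, 0, 0, -8.5], [0, 0, 0, -8.5], [0, 0, 0, -8.5], [0, 0, 0, -8.5], [0, 0, 0, -8.5], [0, 0, 0, -8.5], [0, 0, 0, -8.5]]]'

```text
clock: 2.15
eef_pos: [0.4332, -0.0412, 0.2416]
tool_rot: [0.987, 0.158, -0.004, -0.003]
ft_force: [0.1, 0.2, 1.3]
grip_width: 0.0431
```

apply_moves --moves '[[[0, 0, 0, -8.5], [0, 0, 0, -8.5], [0, 0, 0, -8.5], [0, 0, 0, -8.5], [0, 0, 0, -8.5], [0, 0, 0, -8.5], [0, 0, 0, -8.5], [0, 0, 0, 0], [0, 0, 0, 0], [0, 0, 0, 0]]]'

```text
clock: 3.15
eef_pos: [0.4308, -0.041, 0.2388]
tool_rot: [0.777, 0.63, -0.004, -0.006]
ft_force: [1.0, 0.4, -0.0]
grip_width: 0.0429
```

```bash
cat > nav.py <<'E'
from h import *
from scipy.spatial.transform import Rotation as R
O=np.array([574.3,-43.7]);th=np.radians(-6.7)
u=np.array([np.cos(th),np.sin(th)]);v=np.array([-u[1],u[0]])
def jig(w): d=np.asarray(w)[:2]*1000-O; return np.array([d@u,d@v])
def world(x,y): return O+x*u+y*v
def st(target=None,z=None):
    o=telemetry.get_obs(); M=R.from_quat(o["tool_rot"]).as_matrix(); p=np.array(o["eef_pos"])
    print("t %.1f jig %s z %.1f toolx yaw %.1f tilt %.1f q6 %.2f F %s w %.1f"%(o["clock"],jig(p).round(1),p[2]*1e3,np.degrees(np.arctan2(M[1,0],M[0,0])),np.degrees(np.arccos(-M[2,2])),o["joint_pos"][5],np.round(o["ft_force"],1),o["grip_width"]*1e3))
    if target is not None:
        d=np.r_[world(*target),z]-p*1e3; print("tool shift",(M.T@d).round(1))
E
python3 -c "
from nav import *
st((-112,58),39)"
```

```text
t 3.1 jig [-142.8  -14. ] z 238.8 toolx yaw 78.1 tilt 0.9 q6 0.11 F [ 1.   0.4 -0. ] w 42.9
tool shift [ 74.3  27.2 199.5]
```

apply_moves --moves '[[[15, 5, 0, -2.6], [15, 5, 0, -2.6], [15, 5, 0, 0], [15, 5, 0, 0], [12, 5, 0, 0], [0, 0, 30, 0], [0, 0, 30, 0], [0, 0, 30, 0], [0, 0, 30, 0], [0, 0, 30, 0]]]'

```text
clock: 4.15
eef_pos: [0.4719, 0.0308, 0.089]
tool_rot: [0.751, 0.66, 0.002, -0.002]
ft_force: [1.0, -0.4, 0.3]
grip_width: 0.0428
```

```bash
python3 -c "
from nav import *
st((-112,58),39)
c=cam('top');d=cam('side')
cv2.imwrite('pics/a.png',np.hstack([cv2.resize(c['color'][120:360,180:500],(400,300)),cv2.resize(d['color'][160:370,200:480],(400,300))])[:,:,::-1])"
```

```text
t 4.2 jig [-110.4   62. ] z 89.0 toolx yaw 82.6 tilt 0.3 q6 0.19 F [ 1.  -0.4  0.3] w 42.8
tool shift [-4.3 -1.6 49.9]
```

View pics/a.png

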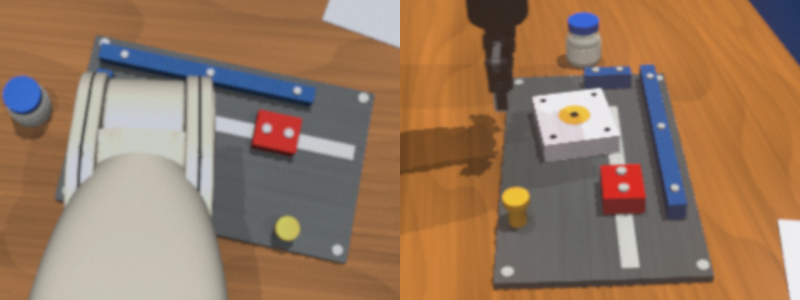

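apply_moves --moves '[[[-4, -2, 0, -0.7], [0, 0, 15, 0], [0, 0, 15, 0], [0, 0, 12, 0], [0, 0, 8, 0], [0, 0, 0, 0], [0, 6, 0, 0], [0, 6, 0, 0], [0, 6, 0, 0], [0, 6, 0, 0]]]'

```text
clock: 5.25
eef_pos: [0.4973, 0.0236, 0.0445]
tool_rot: [0.747, 0.665, 0.003, -0.001]
ft_force: [-5.1, 1.1, 1.5]
grip_width: 0.0428
```

```bash
python3 -c "
from nav import *
st((-31,58),39)
d=cam('side');o=telemetry.get_obs()
for z in (12,22,29): print(proj(d,np.r_[world(*jig(o['eef_pos'])),z]/1e3))
cv2.imwrite('pics/b.png',cv2.resize(d['color'][180:320,230:430],(800,560),interpolation=cv2.INTER_CUBIC)[:,:,::-1])"
```

```text
t 5.2 jig [-84.3  57.9] z 44.5 toolx yaw 83.3 tilt 0.4 q6 0.16 F [-5.1  1.1  1.5] w 42.8
tool shift [ 0.1 53.3  5.7]
[[291.10201438 252.0838563 ]]
[[290.84061293 248.08404805]]
[[290.6558859  245.25350765]]
```

View pics/b.png

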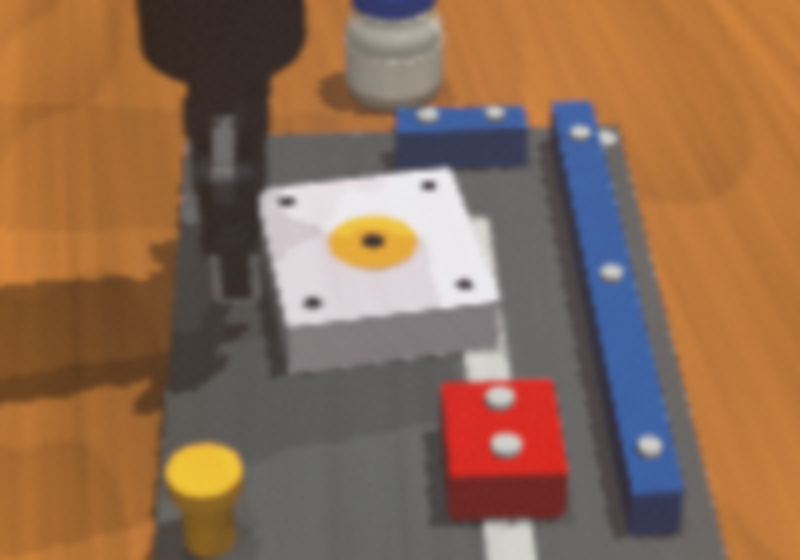

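apply_moves --moves '[[[0, 5, 4, 0], [0, 5, 2, 0], [0, 5, 0, 0], [0, 5, 0, 0], [0, 5, 0, 0], [0, 5, 0, 0], [0, 5, 0, 0], [0, 5, 0, 0], [0, 5, 0, 0], [0, 5, 0, 0]]]'

```text
clock: 6.3
eef_pos: [0.5249, 0.0218, 0.0333]
tool_rot: [0.745, 0.667, -0.013, -0.021]
ft_force: [-6.5, 0.3, 5.5]
grip_width: 0.0425
```

```bash
python3 -c "
from nav import *
st((-31,58),39)"
```

```text
t 6.3 jig [-56.7  59.3] z 33.3 toolx yaw 83.6 tilt 2.8 q6 0.14 F [-6.5  0.3  5.5] w 42.5
tool shift [-1.4 25.4 -7. ]
```

apply_moves --moves '[[[-1, 8, -3, 0], [0, 8, -2, 0], [0, 8, -1, 0], [0, 6, -1, 0], [0, 0, 0, 0], [0, 0, 0, 0], [0, 0, 0, 0], [0, 0, 0, 0], [0, 0, 0, 0], [0, 0, 0, 0]]]'

```text
clock: 7.3
eef_pos: [0.5521, 0.0173, 0.036]
tool_rot: [0.745, 0.666, -0.017, -0.025]
ft_force: [-1.6, 0.1, -1.5]
grip_width: 0.0425
```

```bash
python3 -c "
from nav import *
st((-31,58),39)
print(R.from_quat(telemetry.get_obs()['tool_rot']).as_matrix()[:,2])"
```

```text
t 7.3 jig [-29.2  58. ] z 36.0 toolx yaw 83.6 tilt 3.5 q6 0.13 F [-1.6  0.1 -1.5] w 42.5
tool shift [ 0.  -2.  -2.9]
[-0.05854842  0.01422533 -0.99818321]
```

apply_moves --moves '[[[0, 8, -1, 0], [0, 8, -1, 0], [0, 8, -1, 0], [0, 0, 0, 0], [0, 0, 0, 0], [0, 0, 0, 0], [0, 0, 0, 0], [0, 0, 0, 0], [0, 0, 0, 0], [0, 0, 0, 0]]]'

```text
clock: 8.3
eef_pos: [0.552, 0.0175, 0.0369]
tool_rot: [0.744, 0.666, -0.033, -0.044]
ft_force: [-3.0, 0.6, 0.2]
grip_width: 0.0423
```

```bash
python3 -c "
from nav import *
st((-31,58),39)
d=cam('side')
cv2.imwrite('pics/c.png',cv2.resize(d['color'][180:320,230:430],(800,560),interpolation=cv2.INTER_CUBIC)[:,:,::-1])"
```

```text
t 8.3 jig [-29.3  58.2] z 36.9 toolx yaw 83.6 tilt 6.3 q6 0.13 F [-3.   0.6  0.2] w 42.3
tool shift [-0.2 -1.9 -1.9]
```

View pics/c.png

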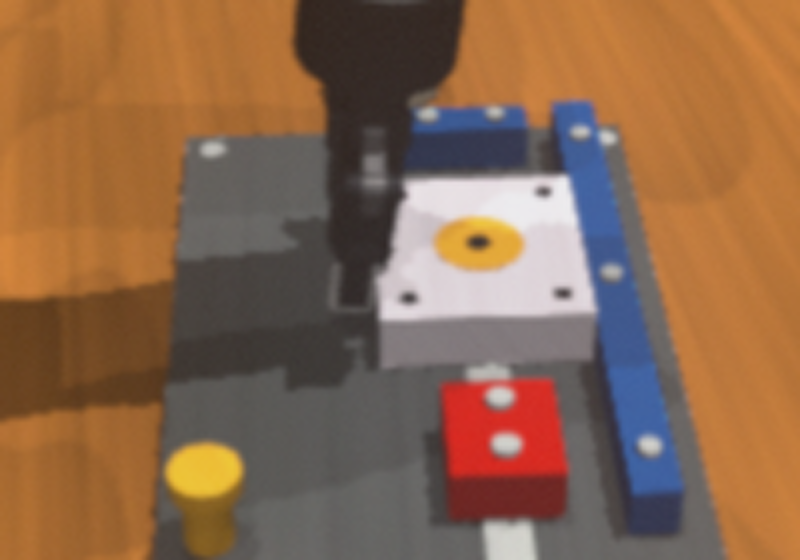

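apply_moves --moves '[[[0, -8, 0, 0], [0, -8, 0, 0], [0, 0, -20, 0], [0, 0, -20, 0], [0, 0, -20, 0], [-15, 10, -3, 0], [-16, 10, -2, 0], [-16, 10, -2, 0], [-16, 12, -2, 0], [-15, 12, -2, 0]]]' --hand -1

```text
clock: 9.35
eef_pos: [0.5936, -0.07, 0.1076]
tool_rot: [0.743, 0.668, -0.028, -0.036]
ft_force: [-0.4, -0.6, 0.3]
grip_width: 0.0003
```

```bash
python3 -c "
from nav import *
st((30,-20),43)
d=cam('side')
for p,z in ([325,259.5],.042),([378.75,258],.042),([340.75,275.75],.041),([368.25,274.5],.041): print(jig(ray(d,[p],z)[0]/1))
"
```

```text
t 9.3 jig [ 22.3 -23.9] z 107.6 toolx yaw 83.9 tilt 5.2 q6 -0.01 F [-0.4 -0.6  0.3] w 0.3
tool shift [ 3.4 13.6 63.7]
[-18.53391493  -4.85341265]
[80.02702794 -5.36197906]
[  7.38283395 -49.8650582 ]
[ 55.8775278  -48.89497316]
```

apply_moves --moves '[[[0, 6, 10, 0], [0, 6, 10, 0], [0, 1, 10, 0], [0, 0, 7, 0], [0, 0, 0, 0], [0, 0, 0, 0], [0, 0, 0, 0], [0, 0, 0, 0], [0, 0, 0, 0], [0, 0, 0, 0]]]'

```text
clock: 10.4
eef_pos: [0.6045, -0.0737, 0.064]
tool_rot: [0.744, 0.667, -0.028, -0.035]
ft_force: [-0.1, -0.2, -0.2]
grip_width: -0.0
```

```bash
python3 -c "
from nav import *
st((30,-24),43)
d=cam('side');c=cam('top')
a=cv2.resize(d['color'][180:320,230:430],(480,336),interpolation=cv2.INTER_CUBIC);b=cv2.resize(c['color'][150:318,220:380],(320,336),interpolation=cv2.INTER_CUBIC)
cv2.imwrite('pics/d.png',np.hstack([a,b])[:,:,::-1])"
```

```text
t 10.4 jig [ 33.5 -26.3] z 64.0 toolx yaw 83.8 tilt 5.2 q6 -0.01 F [-0.1 -0.2 -0.2] w -0.0
tool shift [ 2.2 -1.6 21.3]
```

View pics/d.png

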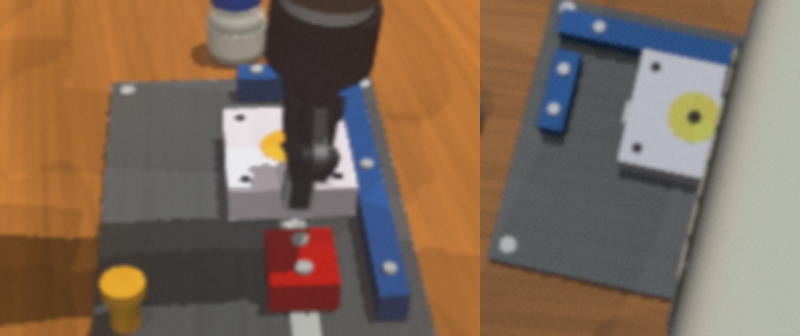

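```bash
python3 -c "
from nav import *
c=cam('top');print(jig(ray(c,[[326.5,209]],.042)[0]))
d=cam('side');o=telemetry.get_obs();M=R.from_quat(o['tool_rot']).as_matrix();p=np.array(o['eef_pos'])
for z in (.017,.024): print(proj(d,p+M[:,2]*z))"
```

```text
[30.20057088 53.67604634]
[[353.55875234 264.16263565]]
[[353.09827052 267.14600358]]
```

apply_moves --moves '[[[2, -2, 0, 0], [0, 0, 7, 0], [0, 0, 7, 0], [0, 0, 6, 0], [0, 0, 0, 0], [0, 0, 0, 0], [8, 0, 0, 0], [8, 0, 0, 0], [8, 0, 0, 0], [8, 0, 0, 0]]]'

```text
clock: 11.6
eef_pos: [0.603, -0.0405, 0.0414]
tool_rot: [0.745, 0.666, -0.031, -0.034]
ft_force: [-0.9, -3.6, -1.2]
grip_width: -0.0001
```

```bash
python3 -c "
from nav import *
st((30,36),41)"
```

```text
t 11.6 jig [28.2  6.5] z 41.4 toolx yaw 83.6 tilt 5.3 q6 0.04 F [-0.9 -3.6 -1.2] w -0.1
tool shift [29.4  2.   0.1]
```

apply_moves --moves '[[[8, 1, 0, 0], [8, 0, 0, 0], [8, 0, 0, 0], [6, 0, 0, 0], [0, 0, 0, 0], [0, 0, 0, 0], [0, 0, 0, 0], [0, 0, 0, 0], [0, 0, 0, 0], [0, 0, 0, 0]]]'

```text
clock: 12.6
eef_pos: [0.6067, -0.0103, 0.0415]
tool_rot: [0.745, 0.666, -0.036, -0.03]
ft_force: [0.4, -4.6, -0.5]
grip_width: -0.0001
```

```bash
python3 -c "
from nav import *
st((30,36),41)
c=cam('top')
m=cv2.inRange(cv2.cvtColor(c['color'],cv2.COLOR_RGB2HSV)[100:300,200:400],(20,90,50),(34,255,255))
M_=cv2.moments(m,True);print(M_['m00'],M_['m10']/M_['m00']+200,M_['m01']/M_['m00']+100)
save(c,'e.png')"
```

```text
t 12.6 jig [28.3 37. ] z 41.5 toolx yaw 83.6 tilt 5.4 q6 0.10 F [ 0.4 -4.6 -0.5] w -0.1
tool shift [-1.   1.8  0.4]Traceback (most recent call last):
  File "<string>", line 6, in <module>
    M_=cv2.moments(m,True);print(M_['m00'],M_['m10']/M_['m00']+200,M_['m01']/M_['m00']+100)
                                           ~~~~~~~~~^~~~~~~~~~
ZeroDivisionError: float division by zero
```

apply_moves --moves '[[[6, 0, 0, 0], [6, 0, 0, 0], [0, 0, 0, 0], [0, 0, 0, 0], [0, 0, 0, 0], [0, 0, 0, 0], [0, 0, 0, 0], [0, 0, 0, 0], [0, 0, 0, 0], [0, 0, 0, 0]]]'

```text
clock: 13.65
eef_pos: [0.6067, -0.0103, 0.042]
tool_rot: [0.747, 0.663, -0.046, -0.022]
ft_force: [-0.1, -5.5, -0.2]
grip_width: 0.0001
```

```bash
python3 -c "
from nav import *
st((30,36),41)"
```

```text
t 13.7 jig [28.3 37. ] z 42.0 toolx yaw 83.3 tilt 5.8 q6 0.12 F [-0.1 -5.5 -0.2] w 0.1
tool shift [-1.   1.8  0.9]
```

apply_moves --moves '[[[-8, 0, 0, 0], [-6, 0, 0, 0], [0, 0, -20, 0], [0, 0, -20, 0], [-30, 0, -20, 0], [-40, 0, 0, 0], [-40, 0, 0, 0], [-30, 0, 0, 0], [-15, 0, 0, 0], [0, 0, 0, 0]]]'

```text
clock: 14.65
eef_pos: [0.5963, -0.175, 0.1101]
tool_rot: [0.744, 0.666, -0.036, -0.026]
ft_force: [0.2, -0.3, -0.0]
grip_width: 0.0001
```

```bash
python3 -c "
from nav import *
st((30,-140),45)
c=cam('top')
m=cv2.inRange(cv2.cvtColor(c['color'],cv2.COLOR_RGB2HSV)[100:260,200:370],(20,90,50),(34,255,255))
M_=cv2.moments(m,True);q=[M_['m10']/M_['m00']+200,M_['m01']/M_['m00']+100];print(q,jig(ray(c,[q],.042)[0]))
cv2.imwrite('pics/f.png',cv2.resize(c['color'][140:290,215:415],(800,600),interpolation=cv2.INTER_CUBIC)[:,:,::-1])"
```

```text
t 14.7 jig [  37.2 -127.8] z 110.1 toolx yaw 83.7 tilt 5.1 q6 -0.16 F [ 0.2 -0.3 -0. ] w 0.1
tool shift [-10.8  -1.6  65.7]
[296.88179669030734, 201.8321513002364] [ 31.57946014 104.88836474]
```

View pics/f.png

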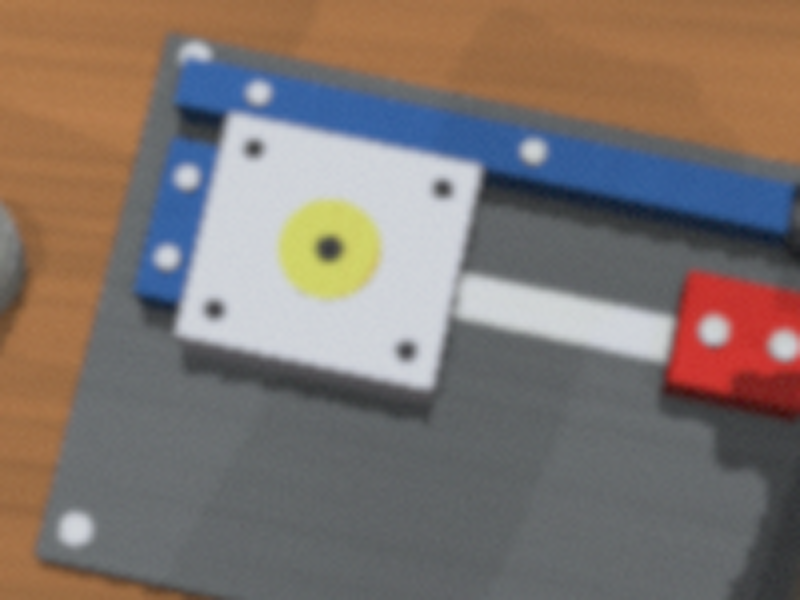

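apply_moves --moves '[[[-10, -7, 0, 0], [0, 0, 15, 0], [0, 0, 15, 0], [0, 0, 15, 0], [0, 0, 12, 0], [0, 0, 7, 0], [0, 0, 0, 0], [0, 0, 0, 0], [0, 0, 0, 0], [0, 0, 0, 0]]]'

```text
clock: 15.7
eef_pos: [0.5827, -0.1755, 0.0462]
tool_rot: [0.739, 0.672, -0.035, -0.027]
ft_force: [-0.1, 0.0, -0.9]
grip_width: -0.0003
```

```bash
python3 -c "
from nav import *
st((30,-24),43)"
```

```text
t 15.7 jig [  23.7 -129.9] z 46.2 toolx yaw 84.6 tilt 5.1 q6 -0.18 F [-0.1  0.  -0.9] w -0.3
tool shift [105.8   8.7   0.7]
```

Clear behind the slide; centre on it and push.

apply_moves --moves '[[[0, 6, 2, 1], [8, 0, 0, 0], [10, 0, 0, 0], [10, 0, 0, 0], [10, 0, 0, 0], [10, 0, 0, 0], [10, 0, 0, 0], [10, 0, 0, 0], [10, 0, 0, 0], [0, 0, 0, 0]]]'

```text
clock: 16.7
eef_pos: [0.5998, -0.0935, 0.0445]
tool_rot: [0.746, 0.665, -0.036, -0.023]
ft_force: [-0.2, 0.1, 0.7]
grip_width: -0.0001
```

```bash
python3 -c "
from nav import *
st((30,-24),43)"
```

```text
t 16.7 jig [ 31.1 -46.5] z 44.5 toolx yaw 83.5 tilt 4.9 q6 -0.03 F [-0.2  0.1  0.7] w -0.1
tool shift [22.5 -1.   1.1]
```

apply_moves --moves '[[[8, 0, 0, 0], [8, 0, 0, 0], [8, 0, 0, 0], [6, 0, 0, 0], [6, 0, 0, 0], [0, 0, 0, 0], [0, 0, 0, 0], [0, 0, 0, 0], [0, 0, 0, 0], [0, 0, 0, 0]]]'

```text
clock: 17.7
eef_pos: [0.6025, -0.0699, 0.0442]
tool_rot: [0.749, 0.661, -0.048, -0.013]
ft_force: [-0.7, -3.1, 1.4]
grip_width: 0.0001
```

```bash
python3 -c "
from nav import *
st((30,-24),43)"
```

```text
t 17.7 jig [ 31.  -22.8] z 44.2 toolx yaw 83.0 tilt 5.7 q6 0.04 F [-0.7 -3.1  1.4] w 0.1
tool shift [-1.2 -0.9  1.3]
```

apply_moves --moves '[[[-8, 0, 0, 0], [-8, 0, 0, 0], [0, 0, -20, 0], [0, 0, -30, 0], [0, 0, -30, 0], [-30, -20, -20, 0], [-40, -20, 0, 0], [-40, -20, 0, 0], [-40, -20, 0, 0], [-40, -20, 0, 0]]]'

```text
clock: 18.7
eef_pos: [0.4876, -0.2568, 0.1625]
tool_rot: [0.744, 0.666, -0.044, -0.017]
ft_force: [0.3, -0.7, -0.2]
grip_width: 0.0002
```

```bash
python3 meas.py | grep -E "slide|yel" ; python3 -c "
from nav import *
st()
c=cam('top');print(jig(ray(c,[[296.9,201.8]],.042)[0]))
d=cam('side')
a=cv2.resize(c['color'][140:340,215:481],(400,300),interpolation=cv2.INTER_CUBIC);b=cv2.resize(d['color'][160:370,220:500],(400,300),interpolation=cv2.INTER_CUBIC)
cv2.imwrite('pics/g.png',np.hstack([a,b])[:,:,::-1])"
```

```text
slide ((605.8500366210938, -28.02114486694336), (56.745574951171875, 51.285675048828125), 83.3711166381836) -6.6288757
yel 409.3235168457031 302.4803771972656 10.046177864074707 [[ 468.42957277 -142.42410292   42.        ]] [[ 467.12066214 -140.49873724   54.        ]]
yel 296.84783935546875 202.0 11.84791374206543 [[617.60515212  56.8132019   42.        ]] [[614.3208568   56.10026497  54.        ]]
t 18.8 jig [ -64.5 -228.1] z 163.3 toolx yaw 83.4 tilt 5.6 q6 -0.34 F [-2.6 -3.1 -0.6] w 0.0
[ 31.64061233 104.87093852]
```

View pics/g.png

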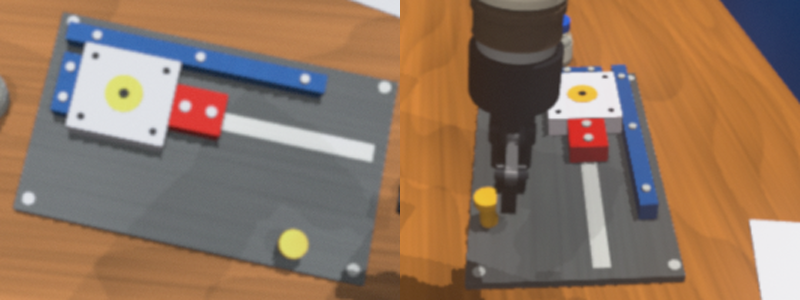

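```bash
python3 -c "
from nav import *
c=cam('top');g=cv2.resize(c['color'][150:250,240:350],None,fx=8,fy=8,interpolation=cv2.INTER_CUBIC)
h=cv2.cvtColor(g,cv2.COLOR_RGB2HSV)
w=((h[...,2]>150)&(h[...,1]<60)).astype(np.uint8)
w=cv2.morphologyEx(w,cv2.MORPH_OPEN,np.ones((60,60),np.uint8))
k=max(cv2.findContours(w,0,2)[0],key=cv2.contourArea); H=cv2.drawContours(np.zeros_like(w),[cv2.convexHull(k)],-1,1,-1)
m=((h[...,2]<130)&(h[...,1]<110)&(cv2.erode(H,np.ones((25,25)))>0)).astype(np.uint8)
P=[]
for q in cv2.findContours(m,0,2)[0]:
    M_=cv2.moments(q)
    if M_['m00']>100: p=[(M_['m10']/M_['m00']+.5)/8-.5+240,(M_['m01']/M_['m00']+.5)/8-.5+150]; P.append(jig(ray(c,[p],.042)[0])); print(M_['m00'],P[-1])
b=ray(c,(np.argwhere(((cv2.cvtColor(c['color'],cv2.COLOR_RGB2HSV)[...,0]>100)&(cv2.cvtColor(c['color'],cv2.COLOR_RGB2HSV)[...,1]>130))[150:210,250:440])[:,::-1]+[250,150]),.038)
J=np.array([jig(x) for x in b])
for y in range(-100,190,30):
    s=J[abs(J[:,1]-y)<8]
    if len(s): s=s[s[:,0]>68]; print(y,s[:,0].min(),s[:,0].max())
"
```

```text
461.5 [-4.24172571 63.82741279]
467.5 [ -4.19466373 145.92558166]
1347.0 [ 31.77537645 104.93222432]
436.5 [67.72423841 63.94003158]
403.0 [ 67.71808367 145.88002257]
-100 76.69056939651065 101.9910305801152
-70 76.90602039346972 102.35053475385098
-40 76.22681561278849 102.0655661853033
-10 76.5359374947041 102.0468390773575
20 76.84123291704321 102.02150580241005
50 76.6244978418238 102.46062359678184
80 85.12751313687949 102.0538878546645
110 85.17072584754303 102.27738887439253
140 85.21092364894201 102.0665208351375
170 76.42681383993772 102.01154948422983
```

```bash
python3 -c "
from h import *
print(workorder.job_done())"
```

```text
the job is handed in; nothing more can be done
None
```

I pushed the block flat against the fence and then along it to the end stop. Next I pushed the red slide up until it stopped against the block, backed the arm off to about 16 cm above the bench, and handed the job in at about 19 s.

**Block:** In the last pictures its origin measures at jig (31.8, 104.9) mm against the target (30, 105). Its corner holes line up with the jig's y axis to about 0.1 mm over 82 mm. The 1.8 mm in x is probably calibration offset, since the fence's far edge reads at 102 mm. No check could rule out a gap of about 1 mm at the fence.

**Pushes:** All three pushes ended with the arm stopped solid. The fence and stop pushes gained no travel on a further shove, and the slide push fell short of its commanded travel at the predicted place. The last picture shows the slide touching the block. The forces read at the end of each move peaked at 6.5 N along the push. I did not measure the force during the moves.

**Bystanders:** The pin's position is unchanged to 0.3 mm. I never sent the arm near the jar or the screwdriver, but I did not re-measure either one. The jar was partly hidden in the last view and the screwdriver was outside the crops.

**Not as planned:** Pressing against the stops left the gripper tilted about 5–6°, which did not affect the result. The two cameras disagreed by 4–6 mm on the slide and block-face positions mid-job, so I aimed the descent between their readings.

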